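# Load a plate into the drill jig and clamp it

## Robot

A 6-joint arm with a two-finger parallel gripper is mounted at the origin on the work surface. World frame = base frame: x ahead of the robot, y to its left, z up, the work surface at z = 0. Lengths are in m, angles in rad, forces in N, time in s.
With the tool pointing down it reaches from about 0.4 to 0.825 m from the base axis. Payload 7 kg.
Tool frame: the origin (TCP) lies at the very end of the fingers, on their centre line; the grasp point (between the pads) lies 19 mm behind it; z points along the fingers, y is the direction in which the jaws open and shut (so a half turn about z gives the same grasp; the last joint's range is limited). The gripper opens to 88 mm and grips with 3 to 60 N. Pads are 19 mm wide; open, the fingers measure 130 mm over their backs; the gripper's body (78 mm by 193 mm) begins 47 mm behind the grasp point.
Start: joints at [-0.953, 0.359, 0.012, 0, -1.224, -0.288], TCP at [0.219, -0.639, 0.227] pointing down, gripper open.
Joint ranges: [-3.07, 3.07], [-1.43, 2.12], [-1.02, 1.25], [-3.03, 1.67], [-3.05, -0], [-3.03, 3.03]. Speed limits (rad/s): [2.39, 2.39, 3.01, 3.14, 3.14, 3.14].

## Interface

Orientations are given as [roll, pitch, yaw] about the fixed x, y, z axes, in that order (R = Rz(yaw) Ry(pitch) Rx(roll)).
In Python, from station import arm gives the robot as it stands.
- The arm moves only by the shell command python3 -m inch 'ROWS' [FORCE]. ROWS is text: rows parted by semicolons, each of 7 numbers parted by spaces: the closure, from 0 (fully open) to 1 (shut), then the shift along the tool's x, y, z each as a share of 300 mm, from -1 to 1, then the turn, a rotation vector about the tool's x, y, z each as a share of 60 degrees, from -1 to 1. In form: grip tx ty tz rx ry rz; .... A call has 1 to 12 rows; each row is the pose to reach, as a shift and turn from the pose commanded when the call began, along the tool's axes at that moment; what a row does not reach only later rows make up. A row lasts 1/10 s, in which the tool goes at most 50 mm and 8.59 degrees, less where a joint would pass 70% of its speed; a pose out of reach is approached as far as the arm can. A call with a number of a shift or a turn outside -1 to 1 is refused whole. A call with a gripper value outside its range is refused whole. The fingers move at their own pace and stop on an object; FORCE is the grip in N (left out, the last holds). Time passes only in rows, so rows that repeat a pose let the fingers close. It gives the time, the measured TCP pose, the force and the opening at its end, in the units of the state.
- arm.get_state(): the state, without advancing time (a new reading comes with each control period).
- arm.grab_frame(name): name is "scene" or "side" or "wrist"; returns a dict with "img" (384x512x3 uint8, red, green, blue), "range_z" (384x512 float32, m along the optical axis (not along the pixel's ray), 0 where there is no reading), "fx", "fy", "cx", "cy" (pixels), "extrinsics" (4x4, takes a point from world to camera coordinates); the wrist camera has in their place "tool_from_camera" (4x4, takes a point from camera to tool coordinates, whose origin is the TCP and whose axes are the flange's). Camera axes: x right, y up, looking along -z (the intrinsics and any distortion apply to the point x, -y, -z); pixel columns grow to the right and rows downward; lengths in m; the calibration is good to about 2 mm. A picture is of the moment at which its call begins: read the wrist's pose just before it.
- arm.job_done(): hands the job in, once; it reports no verdict.
The state is a dict: "t": time; "q": joint angles; "qd": joint speeds; "joint_efforts": joint torques, N m; "eef_pos": TCP position; "ee_rot": TCP orientation; "force": force on the tool from outside, world axes, zero at the start; "moment": the same for the moment, N m; "width": finger opening in m.
Only numpy, scipy, OpenCV 4.12 (cv2) and the standard library are available. Lean on these libraries where they do the work, as an engineer would, in place of code of your own. Each camera call takes 0.05 s, during which the arm holds its last target.

## Task

With the fingertips, push the undrilled aluminium plate flat along the bench and under the low bushing plate of the drill jig until it is fully home against the end stop, then press the jig's cam lever right down to clamp it. Push and press gently, never grip, lift or tip the plate, and leave the drilled plate and the other things on the bench where they are.

Things in the scene. Friction and masses are not known exactly. Their poses are not given: they have to be found in the camera images.
- blank_plate: the plate to push: a plain aluminium plate with no holes, 100 x 50 x 10 mm, 0.1 to 0.2 kg, lying flat and loose on the bench in front of the jig's mouth, to one side of the jig's centre line. Origin: centre of its underside; x along its 100 mm length (either end may lead), y across its 50 mm width, z up.
- drilled_plate: a finished plate, same size and material as the other but with two pairs of 7 mm through holes; it lies loose on the other side of the jig's centre line. Leave it alone. Origin: centre of its underside; x along its length, z up.
- drill_jig: plate drill jig screwed to the bench: two aluminium side rails bridged by a steel bushing plate. Origin on the bench surface, exactly where the centre of the plate's underside lies when the plate is home; x is the way the plate is pushed in, roughly the world's +y (plate's length along it), y to the left of that, z up. The plate slides on the bench itself. Screwed feet reach y = +-58 mm.
- jig_mouth (a point): on the bench, on the jig's centre line, where the side rails begin (jig x = -35 mm). From here to x = +62 mm the rails' inner faces are 53 mm apart (y = +-26.5 mm; rails 14 mm wide, 12 mm high). Before it a 12 mm high flared lead-in opens to about 75 mm at x = -57 mm.
- bridge (a point): centre of the underside of the bushing plate (jig x = +8.5 mm), 12 mm above the bench: 2 mm of headroom over the plate. The bushing plate is 12 mm thick (top at 24 mm) and spans x = -25 to +42 mm, y = +-40.5 mm; four drill bushings on it reach 29 mm and the two ears of the lever's pin 36 mm.
- end_stop (a point): on the bench, middle of the end stop's face (jig x = +50 mm, y = 0): a 12 mm high bar between the rails, seen from above behind the bushing plate. When the plate is home against it, 25 mm of its tail still sticks out of the bushing plate (tail end at jig x = -50 mm).
- cam_lever (a joint): angle of the cam lever in rad: 0 = raised (handle 60 degrees above level), 1.047 = right down (handle level, plate clamped). Pin along the jig's x at x = +8.5 mm, y = 0, 29.6 mm above the bench; handle on the -y side. Starts at 0 to 0.17, stays where left (stiff pin, 0.12 N m): 2 to 4 N press its end down. The cam bears on the plate only in the last 0.3 rad; down, it bars the way in.
- lever_end (a point): centre of the upper face of the cam lever's black handle pad (pad 18 mm wide, 30 mm long along the lever), 78 mm from the pin along the lever; when the lever is right down it lies at the jig's x = +8.5 mm, y = -78 mm, 37 mm above the bench. It swings with the lever in a vertical plane.
- twist_drill: loose steel twist drill, 130 mm long, 9 mm thick, lying beside the jig on its +y side. Leave it alone. Origin: underside, mid length; x along it.
- offcut: loose wood offcut 75 x 32 x 22 mm, behind the jig's end stop. Leave it alone. Origin: centre of its underside.
- wrench: loose steel wrench, 150 mm long, beyond the lever's end on the jig's -y side. Leave it alone. Origin: underside, mid length; x along it.
- multimeter: orange multimeter, 180 x 88 x 46 mm, lying at the right side of the bench. Leave it alone. Origin: centre of its underside.
- screwdriver: loose screwdriver, 190 mm long, lying at the right near the robot. Leave it alone. Origin: underside, mid length; x along it.
- parts_tray: white divided tray 110 x 85 x 30 mm, at the left of the bench near the robot. Leave it alone. Origin: centre of its underside.
Mind the look-alikes: they are no part of the job. Leave any yellow look-alike of the blank_plate alone. Leave any green look-alike of the drill_jig alone.

How it is judged:
On the way, in this order (a step that is already met when the one before it is completed fails the run):
1. the plate lies flat under the bushing plate, home against the end stop, with the cam lever still raised (x of blank_plate in the frame of drill_jig above -0.0025 m and y of blank_plate in the frame of drill_jig between -0.004 and 0.004 m and angle between the x axis of blank_plate and the x axis of drill_jig, either way round below 0.06 rad and value of joint cam_lever below 0.4 rad), for 0.2 s.
2. the cam lever is pressed right down (value of joint cam_lever above 0.97 rad), for 0.2 s.
At the end, for the whole second after the job is handed in: the undrilled plate lies flat and still under the bushing plate, within 2.5 mm of the end stop, between the rails (within 4 mm of the centre line and 0.06 rad of straight), and the cam lever is down (beyond 0.97 rad of 1.047) (x of blank_plate in the frame of drill_jig between -0.0025 and 0.003 m and y of blank_plate in the frame of drill_jig between -0.004 and 0.004 m and angle between the x axis of blank_plate and the x axis of drill_jig, either way round below 0.06 rad and height (world z) of blank_plate below 0.003 m and angle between blank_plate's own z axis and vertical below 0.04 rad and linear speed of blank_plate below 0.01 m/s and value of joint cam_lever above 0.97 rad); the robot touches nothing.
It fails at once if the undrilled plate is lifted off the bench (over 6 mm) (height (world z) of blank_plate above 0.006 m).
It fails at once if the undrilled plate is tipped (over 0.1 rad) (angle between blank_plate's own z axis and vertical above 0.1 rad).
It fails at once if the undrilled plate is gripped or rammed (over 35 N from the fingers), or the cam lever is forced (over 50 N) (contact force between the fingers and blank_plate above 35 N or contact force between the fingers and cam_lever above 50 N).
It fails at once if the drilled plate is moved (over 15 mm) (distance of drilled_plate from where it was at the start of the episode above 0.015 m).
It fails at once if another thing on the bench is moved (over 20 mm) (distance of any of twist_drill, offcut, wrench, multimeter, screwdriver, parts_tray from where it was at the start of the episode above 0.02 m).
It also fails if it takes over 67 s, if anything falls off the work surface, if the arm or the gripper's body presses on something with over 40 N, if the wrist force passes 120 N, or if a joint passes its speed limit or range.

## Working session

There is one attempt and no reset: what is moved stays moved. The work goes in short steps, Python scripts to look and compute and a shell command to move; the robot and the scene stay as the last step left them, time stands still between calls to the robot, and variables do not carry over. Pictures are saved under pics/ and viewed, and the job is handed in when it is done.

```bash
ls; mkdir -p pics; cat > h.py <<'E'
import numpy as np, cv2
from station import arm
def save(f,n): cv2.imwrite('pics/'+n,cv2.cvtColor(f['img'],cv2.COLOR_RGB2BGR))
def world(f,u,v):
    # arrays of pixels -> world pts
    z=f['range_z'][v,u]; x=(u-f['cx'])/f['fx']*z; y=(v-f['cy'])/f['fy']*z
    P=np.stack([x,-y,-z,np.ones_like(z)],-1)
    return (P@np.linalg.inv(f['extrinsics']).T)[...,:3]
E
python3 - <<'E'
from h import *
for n in('scene','side','wrist'):
    f=arm.grab_frame(n); save(f,n+'0.png'); np.savez(n+'0.npz',**{k:v for k,v in f.items()})
    print({k:v for k,v in f.items() if k not in('img','range_z')})
print(arm.get_state())
E
```

```text
pics
{'fx': 463.81285524503517, 'fy': 463.81285524503517, 'cx': 248.61391738871274, 'cy': 191.31385433333793, 'extrinsics': array([[ 0.66103874,  0.75030122, -0.0087098 , -0.32697798],
       [-0.62640272,  0.55819636,  0.54409232,  0.2911238 ],
       [ 0.41309492, -0.35421026,  0.83898014, -1.86891154],
       [ 0.        ,  0.        ,  0.        ,  1.        ]])}
{'fx': 368.6455529400236, 'fy': 368.6455529400236, 'cx': 255.24343198283867, 'cy': 187.86160461076946, 'extrinsics': array([[-0.93246935, -0.36087312,  0.01647719,  0.51655675],
       [ 0.2833768 , -0.70241245,  0.65292752, -0.19540423],
       [-0.22405021,  0.61350415,  0.75724115, -0.95976947],
       [ 0.        ,  0.        ,  0.        ,  1.        ]])}
{'fx': 290.97329630018464, 'fy': 290.97329630018464, 'cx': 256.7564557187081, 'cy': 192.76110502706615, 'tool_from_camera': array([[ 8.34264843e-04,  9.66671757e-01,  2.56017614e-01,
         6.85449432e-02],
       [ 9.99999648e-01, -7.82523762e-04, -3.03967090e-04,
        -2.48912972e-04],
       [-9.34965347e-05,  2.56017777e-01, -9.66672069e-01,
        -1.58117873e-01],
       [ 0.00000000e+00,  0.00000000e+00,  0.00000000e+00,
         1.00000000e+00]])}
{'t': 0.15, 'q': array([-9.52905487e-01,  3.59229863e-01,  1.12801755e-02, -2.52940188e-04,
       -1.22414477e+00, -2.88090673e-01]), 'qd': array([-0.00018291, -0.00287099,  0.00357034,  0.00170245, -0.00133459,
       -0.00077999]), 'joint_efforts': array([-6.27547797e-04, -5.83275676e+01,  2.93289971e+01,  7.00121373e+00,
        8.76466016e-03, -1.07570493e-04]), 'eef_pos': array([ 0.21844227, -0.63827343,  0.22583811]), 'ee_rot': array([ 3.14028045e+00, -1.40848213e-04, -2.81187849e+00]), 'force': array([ 0.22156359, -0.42453793,  0.16570897]), 'moment': array([ 0.04132612,  0.01525459, -0.04375525]), 'width': 0.08733207628448716}
```

View pics/scene0.png

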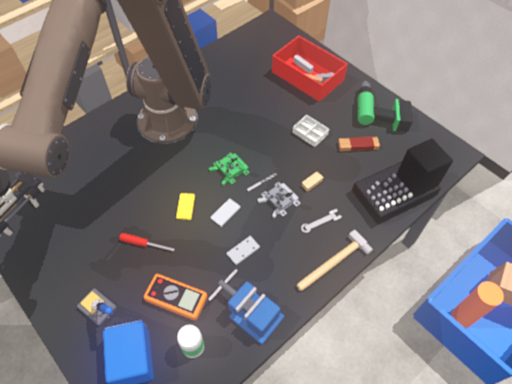

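View pics/side0.png

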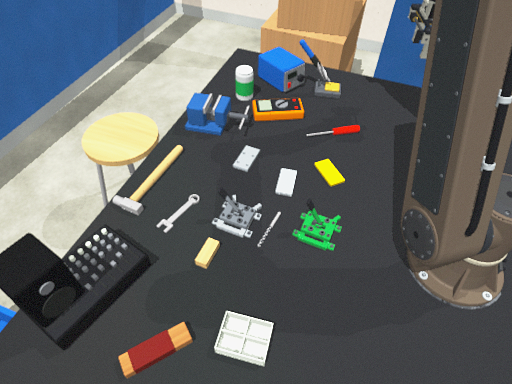

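View pics/wrist0.png

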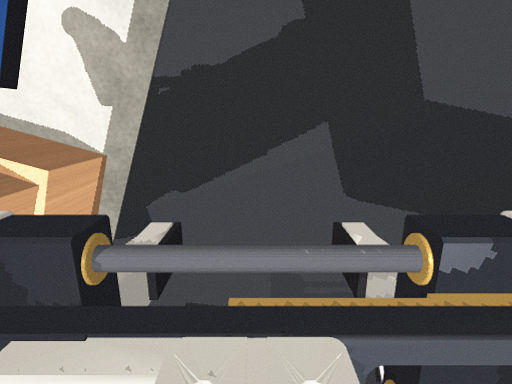

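Candidates for the plate in the scene view: white plain plate (226,212), plate with holes (243,249) and yellow look-alike (186,206). Candidates for the jig: grey (279,198) and green look-alike (230,167). The plain plate and the grey jig fit the description, so I'll check them in an enlarged crop.

```bash
python3 - <<'E'
import cv2,numpy as np
a=cv2.imread('pics/scene0.png')[150:275,170:345]; a=cv2.resize(a,None,fx=4,fy=4,interpolation=cv2.INTER_CUBIC)
b=cv2.imread('pics/side0.png')[135:275,180:350]; b=cv2.resize(b,None,fx=4,fy=4,interpolation=cv2.INTER_CUBIC)
cv2.imwrite('pics/c1.png',a);cv2.imwrite('pics/c2.png',b)
E
```

```text
(no output)
```

View pics/c1.png

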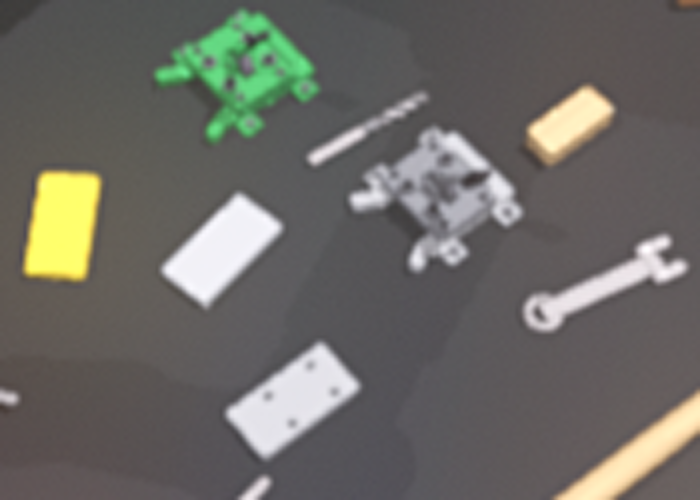

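View pics/c2.png

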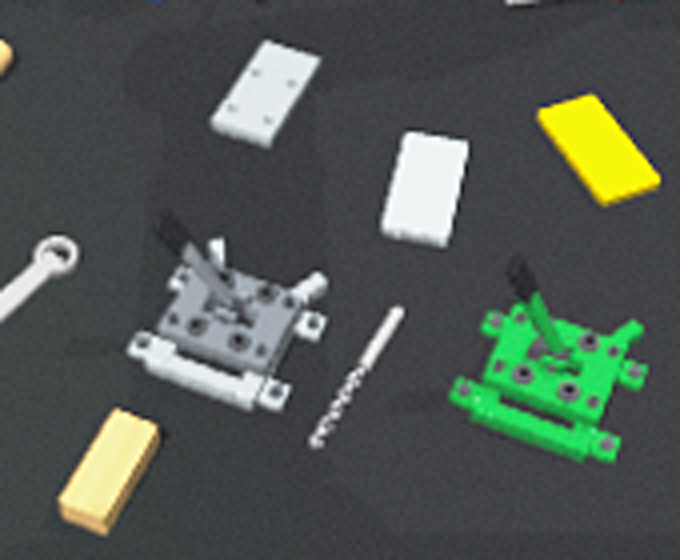

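The crop confirms it: the plain white plate is at scene (226,212), the drilled plate has four holes, and the jig with the black lever is grey. Next I'll measure their poses.

```bash
cat > m.py <<'E'
from h import *
class L(dict): pass
def load(n): d=np.load(n+'0.npz'); return {k:d[k] for k in d}
vv,uu=np.mgrid[0:384,0:512]
def rect(P2):
    r=cv2.minAreaRect(P2.astype(np.float32)*1000); return r
E
python3 - <<'E'
from m import *
S=load('scene');D=load('side')
for nm,f,pl in(('scene',S,{'blank':(226,212),'dr':(243,249),'yel':(186,206)}),('side',D,{'blank':(286,181),'dr':(246,158)})):
    W=world(f,uu,vv); hsv=cv2.cvtColor(f['img'],cv2.COLOR_RGB2HSV)
    for k,(u,v) in pl.items():
        mask=((W[...,2]>0.004)&(W[...,2]<.02)&(hsv[...,2]>110)).astype(np.uint8)
        n,l=cv2.connectedComponents(mask); m=l==l[v,u]
        P=W[m]; r=rect(P[:,:2]); print(nm,k,m.sum(),np.median(P[:,2]),P[:,:2].mean(0),r)
    # bench
    b=(hsv[...,2]<60)&(abs(W[...,0]-.6)<.2)&(abs(W[...,1])<.2); print('bench z',np.median(W[b][:,2]),W[b][:,2].std())
    c={'scene':(279,198),'side':(237,217)}[nm]
    print('jig pt',W[c[1],c[0]])
E
```

```text
scene blank 375 0.009613082514902116 [ 0.49252204 -0.10811062] ((489.5621643066406, -108.52000427246094), (60.05314636230469, 102.58015441894531), 7.559986114501953)
scene dr 418 0.009795850221588354 [ 0.64356725 -0.15764643] ((641.1642456054688, -155.70687866210938), (104.6419448852539, 57.153045654296875), 85.27550506591797)
scene yel 363 0.010069041491042041 [ 0.38125763 -0.19722428] ((380.3053283691406, -194.84109497070312), (54.28266906738281, 107.12601470947266), 44.3254280090332)
bench z nan nan
jig pt [0.58741272 0.05983509 0.03700094]
side blank 417 0.010074666123651488 [ 0.49183039 -0.09999144] ((492.37060546875, -102.87431335449219), (50.13945007324219, 101.95803833007812), 8.000676155090332)
side dr 369 0.009947254600616628 [ 0.64291206 -0.14998653] ((645.0178833007812, -153.07644653320312), (102.3834228515625, 54.27734375), 86.24996948242188)
bench z 0.0006109946845522796 0.036008572163988894
jig pt [0.57296973 0.09096082 0.02585184]
  return _methods._mean(a, axis=axis, dtype=dtype,
  ret = ret.dtype.type(ret / rcount)
  ret = _var(a, axis=axis, dtype=dtype, out=out, ddof=ddof,
  arrmean = um.true_divide(arrmean, div, out=arrmean,
  ret = ret.dtype.type(ret / rcount)
```

```bash
cat >> h.py <<'E'
from scipy.spatial.transform import Rotation as R
def rot(s): return R.from_euler('xyz',s['ee_rot']).as_matrix()
def go(p,yaw):
    s=arm.get_state(); A=rot(s); T=R.from_euler('xyz',[np.pi,0,yaw]).as_matrix()
    t=A.T@(np.array(p)-s['eef_pos'])/.3; r=R.from_matrix(A.T@T).as_rotvec()/np.radians(60)
    print('rows',np.round(t,4),np.round(r,4),'from',np.round(s['eef_pos'],4),np.round(s['ee_rot'],4))
E
python3 -c "
from h import *
go((.33,-.40,.32),-2.2)"
```

```text
rows [-0.6089  0.6315 -0.3131] [ 1.300e-03  3.000e-04 -5.843e-01] from [ 0.2184 -0.6383  0.2258] [ 3.1403e+00 -1.0000e-04 -2.8119e+00]
```

```bash
R="0 -0.609 0.63 -0.31 0 0 -0.58"; python3 -m inch '0 -0.1 0.1 -0.31 0 0 -0.1; 0 -0.609 0.63 -0.31 0 0 -0.58; 0 -0.609 0.63 -0.31 0 0 -0.58; 0 -0.609 0.63 -0.31 0 0 -0.58; 0 -0.609 0.63 -0.31 0 0 -0.58; 0 -0.609 0.63 -0.31 0 0 -0.58; 0 -0.609 0.63 -0.31 0 0 -0.58; 0 -0.609 0.63 -0.31 0 0 -0.58'
python3 -c "
from h import *
go((.45,-.15,.32),-1.571)"
```

```text
t: 0.95
eef_pos: [0.3309, -0.3997, 0.3201]
ee_rot: [-3.14, 0.0, -2.202]
force: [-0.2, 0.3, 0.3]
width: 0.0876
rows [-9.062e-01  1.703e-01  4.000e-04] [-1.200e-03 -1.000e-04 -6.022e-01] from [ 0.3309 -0.3997  0.3201] [-3.1404e+00  2.0000e-04 -2.2017e+00]
```

```bash
python3 -m inch '0 -0.906 0.17 0 0 0 -0.6; 0 -0.906 0.17 0 0 0 -0.6; 0 -0.906 0.17 0 0 0 -0.6; 0 -0.906 0.17 0 0 0 -0.6; 0 -0.906 0.17 0 0 0 -0.6; 0 -0.906 0.17 0 0 0 -0.6; 0 -0.906 0.17 0 0 0 -0.6; 0 -0.906 0.17 0 0 0 -0.6'
python3 -c "
from h import *
go((.55,.09,.32),-1.571)"
```

```text
t: 1.75
eef_pos: [0.4501, -0.1518, 0.3189]
ee_rot: [3.14, -0.0, -1.576]
force: [0.1, -0.9, 0.5]
width: 0.0877
rows [-0.8076 -0.3288 -0.0044] [ 0.0015 -0.0002 -0.0048] from [ 0.4501 -0.1518  0.3189] [ 3.140e+00 -2.000e-04 -1.576e+00]
```

```bash
python3 -m inch '0 -0.808 -0.33 0 0 0 0; 0 -0.808 -0.33 0 0 0 0; 0 -0.808 -0.33 0 0 0 0; 0 -0.808 -0.33 0 0 0 0; 0 -0.808 -0.33 0 0 0 0; 0 -0.808 -0.33 0 0 0 0; 0 -0.808 -0.33 0 0 0 0; 0 -0.808 -0.33 0 0 0 0; 0 -0.808 -0.33 0 0 0 0'
cat >> h.py <<'E'
def wgrab():
    s=arm.get_state(); f=arm.grab_frame('wrist')
    T=np.eye(4); T[:3,:3]=rot(s); T[:3,3]=s['eef_pos']
    f['extrinsics']=np.linalg.inv(T@f['tool_from_camera']); return f
E
python3 - <<'E'
from h import *
f=wgrab(); save(f,'w1.png'); np.savez('w1.npz',**f)
print(arm.get_state()['eef_pos'],arm.get_state()['q'])
E
```

```text
t: 2.65
eef_pos: [0.5501, 0.0886, 0.3197]
ee_rot: [-3.142, -0.0, -1.578]
force: [0.1, -0.5, -0.5]
width: 0.0875
[0.55010491 0.088771   0.31983505] [ 5.11459240e-01  1.16667173e-01 -9.73299460e-02  1.02641212e-04
 -1.35653368e+00 -5.18763913e-01]
```

View pics/w1.png

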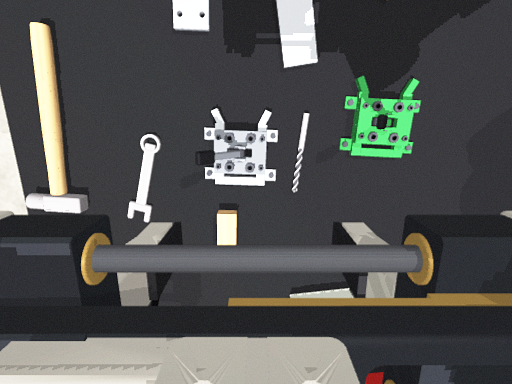

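The wrist view shows the grey jig at (240,153) with its mouth toward the plates (up in the image), the lever at (215,156), the blank at (297,30) and the drilled plate at (190,12).

```bash
python3 - <<'E'
from m import *
W1=dict(np.load('w1.npz'))
c=(W1['img'][90:200,190:320]); cv2.imwrite('pics/c3.png',cv2.cvtColor(cv2.resize(c,None,fx=6,fy=6,interpolation=cv2.INTER_CUBIC)[:600],cv2.COLOR_RGB2BGR))
for nm,f in(('w',W1),('scene',load('scene')),('side',load('side'))):
    W=world(f,uu,vv); d=np.linalg.norm(W[...,:2]-[.575,.075],axis=-1)
    hsv=cv2.cvtColor(f['img'],cv2.COLOR_RGB2HSV)
    b=(d>.09)&(d<.2)&(hsv[...,2]<70)&(f['range_z']>0); print(nm,'bench',np.median(W[b][:,2]))
    m=(d<.08)&(W[...,2]>.019)&(W[...,2]<.027); P=W[m]; 
    r=rect(P[:,:2]); print(nm,'bush',m.sum(),P.mean(0),r, np.percentile(P[:,2],[10,50,90]))
    m=(d<.13)&(W[...,2]>.045); P=W[m]
    print('lever',m.sum(),P.mean(0) if len(P) else 0, P[np.argmax(P[:,2])] if len(P) else 0, W[m][:,2].max() if len(P) else 0)
E
```

```text
w bench -3.628796127141953e-05
w bush 1475 [0.57452241 0.07291935 0.02388506] ((576.8009033203125, 74.59214782714844), (67.22938537597656, 80.14642333984375), 87.6971435546875) [0.02273421 0.02387777 0.02496154]
lever 75153 [0.55009187 0.06233536 0.41369141] [0.55001369 0.01965473 0.47783147] 0.4778314665180032
scene bench 0.09839111602505446
scene bush 233 [0.57784757 0.0676521  0.02330302] ((578.5623779296875, 73.77639770507812), (77.2295150756836, 82.56029510498047), 87.25609588623047) [0.02014075 0.0233121  0.02624103]
lever 41 [0.61323784 0.06750463 0.08408107] [0.63079556 0.07408507 0.10481973] 0.10481972887416946
side bench 0.0003427629218141215
side bush 393 [0.57534022 0.08059989 0.02408694] ((578.236328125, 74.525634765625), (70.25228118896484, 81.91532135009766), 87.59795379638672) [0.0218187  0.02421531 0.02615377]
lever 129 [0.6090128  0.07513179 0.07832415] [0.62668563 0.07526598 0.10364301] 0.10364300850696306
```

View pics/c3.png

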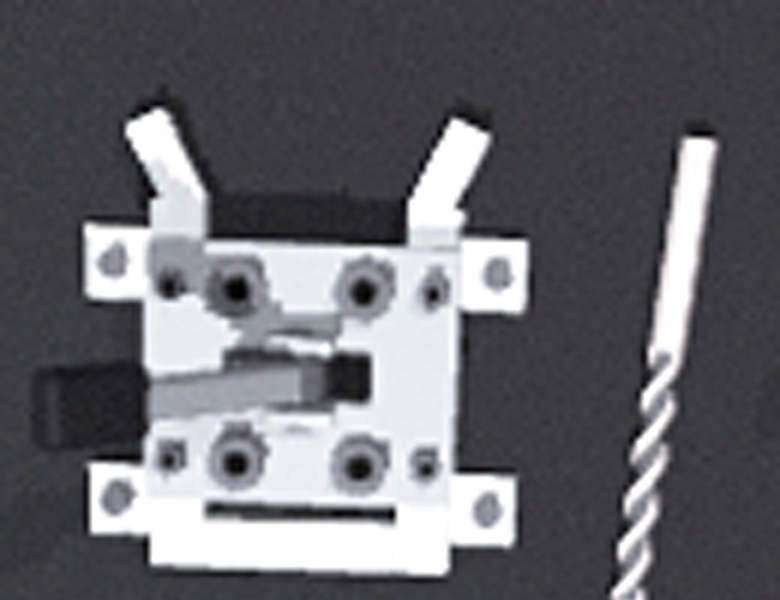

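```bash
python3 -c "
from h import *
go((.44,-.11,.18),-.04)"
```

```text
rows [0.6652 0.3623 0.466 ] [-2.0000e-04 -2.0000e-04 -1.4688e+00] from [0.5501 0.0888 0.3198] [-3.1413  0.     -1.5781]
```

```bash
python3 -m inch '0.4 0.6652 0.3623 0 0 0 -0.73; 0.4 0.6652 0.3623 0 0 0 -0.73; 0.4 0.6652 0.3623 0 0 0 -0.73; 0.4 0.6652 0.3623 0.2 0 0 -0.73; 0.4 0.6652 0.3623 0.2 0 0 -0.73; 0.4 0.6652 0.3623 0.2 0 0 -0.73; 0.4 0.6652 0.3623 0.2 0 0 -0.73; 0.4 0.6652 0.3623 0.2 0 0 -0.73'
python3 -c "
from h import *
go((.44,-.11,.18),-.04)"
```

```text
t: 3.5
eef_pos: [0.4413, -0.1087, 0.2607]
ee_rot: [-3.14, -0.002, -0.814]
force: [0.9, 0.7, 0.7]
width: 0.0526
rows [-0.0003  0.0067  0.2692] [-0.0009 -0.002  -0.7391] from [ 0.4413 -0.1087  0.2607] [-3.14e+00 -1.60e-03 -8.14e-01]
```

```bash
python3 -m inch '0.4 0 0 0.27 0 0 -0.74; 0.4 0 0 0.27 0 0 -0.74; 0.4 0 0 0.27 0 0 -0.74; 0.4 0 0 0.27 0 0 -0.74; 0.4 0 0 0.27 0 0 -0.74; 0.4 0 0 0.27 0 0 -0.74; 0.4 0 0 0.27 0 0 -0.74'
python3 - <<'E'
from m import *
f=wgrab(); save(f,'w2.png'); np.savez('w2.npz',**f)
W=world(f,uu,vv); m=(W[...,2]>.006)&(W[...,2]<.014)&(f['img'].min(-1)>130)
n,l,st,c=cv2.connectedComponentsWithStats(m.astype(np.uint8))
for i in range(1,n):
    if st[i,4]>300: P=W[l==i]; print(c[i],st[i],rect(P[:,:2]),np.median(P[:,2]))
print(arm.get_state()['eef_pos'])
E
```

```text
t: 4.2
eef_pos: [0.4414, -0.1079, 0.1791]
ee_rot: [-3.141, -0.001, -0.039]
force: [0.1, -0.1, 0.6]
width: 0.0525
[294.04761905   1.4887218 ] [244   0 101   4 399] ((618.6163940429688, -152.02052307128906), (99.68412780761719, 3.151562213897705), 87.50596618652344) 0.009417538019398541
[117.36344538  17.44327731] [101   5  36  24 476] ((610.7765502929688, 24.670467376708984), (14.987616539001465, 33.55234909057617), 11.3473482131958) 0.011706826774663337
[26.93304995 54.424017  ] [ 14  12  28  86 941] ((578.934814453125, 123.09502410888672), (13.835132598876953, 80.67366790771484), 87.86681365966797) 0.01178153675757726
[125.056  92.704] [110  84  33  20 375] ((539.197265625, 27.383930206298828), (33.41532516479492, 16.010589599609375), 77.564208984375) 0.011769014923723564
[251.00893288 133.04273298] [ 202  103   97   61 4142] ((491.31365966796875, -103.36974334716797), (49.949798583984375, 99.81587219238281), 8.173489570617676) 0.009874049783389571
[ 97.2155309  150.19492868] [ 33 142 114  17 631] ((480.6910400390625, 79.00505065917969), (127.03473663330078, 8.661001205444336), 82.7876205444336) 0.007870127234154034
[ 0.44123089 -0.10803147  0.17898599]
```

View pics/w2.png

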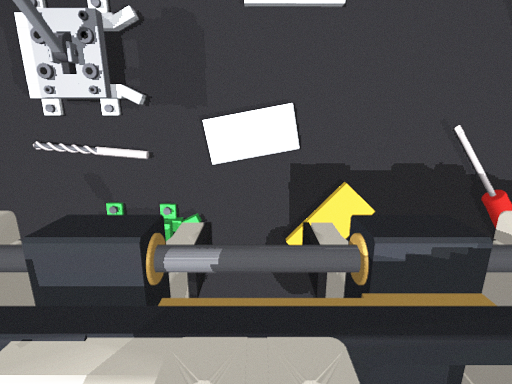

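```bash
python3 - <<'E'
from m import *
f=load('side'); W=world(f,uu,vv)
for nm,(x,y) in {'green':(.42,.06),'grey':(.58,.075)}.items():
    m=(abs(W[...,0]-x)<.075)&(abs(W[...,1]-y)<.1)&(W[...,2]>.045)&(W[...,2]<.2); P=W[m]; print(nm,len(P),P.min(0) if len(P) else 0,P.max(0) if len(P) else 0)
    m=(abs(W[...,0]-x)<.09)&(abs(W[...,1]-y)<.1)&(W[...,2]>.018)&(W[...,2]<.03); P=W[m]; print(P.min(0),P.max(0))
E
python3 -c "
from h import *
go((.438,-.105,.03),-.039)"
```

```text
green 117 [0.35793044 0.01955374 0.04516363] [0.40069986 0.03877871 0.10946976]
[ 0.33000408 -0.00607796  0.01815194] [0.39910786 0.06702601 0.02998324]
grey 129 [0.5801022  0.06471222 0.04581238] [0.63127255 0.08304857 0.10364301]
[0.53635063 0.03961935 0.01804109] [0.61947421 0.11085538 0.02994475]
rows [-0.0116 -0.0096  0.4966] [-0.0001 -0.0008 -0.001 ] from [ 0.4412 -0.108   0.179 ] [-3.1415e+00 -9.0000e-04 -4.0100e-02]
```

```bash
python3 -m inch '0.4 -0.01 -0.012 0.3 0 0 0; 0.4 -0.01 -0.012 0.496 0 0 0; 0.4 -0.01 -0.012 0.496 0 0 0; 0.4 -0.01 -0.012 0.54 0 0 0; 0.4 -0.01 -0.012 0.56 0 0 0; 0.4 -0.01 -0.012 0.573 0 0 0; 0.4 -0.01 -0.012 0.582 0 0 0; 0.4 -0.01 -0.012 0.582 0 0 0; 0.4 -0.01 -0.012 0.582 0 0 0'
python3 - <<'E'
from h import *
f=arm.grab_frame('side'); save({'img':cv2.resize(f['img'][130:270,180:400],None,fx=3,fy=3)},'s2.png')
O=np.array([.5766,.0665]);ex=np.array([.0385,.99926]);ey=np.array([-.99926,.0385])
s=arm.get_state();p=s['eef_pos'];print(s['force'],p,'jig',(p[:2]-O)@ex,(p[:2]-O)@ey)
E
```

```text
t: 5.15
eef_pos: [0.4384, -0.1047, 0.0048]
ee_rot: [-3.141, -0.002, -0.037]
force: [-0.0, 0.4, 0.1]
width: 0.0525
[-0.91824756  0.11733693  0.51965473] [ 0.43836554 -0.10469382  0.00478406] jig -0.17638916431833096 0.13154120435451921
```

View pics/s2.png

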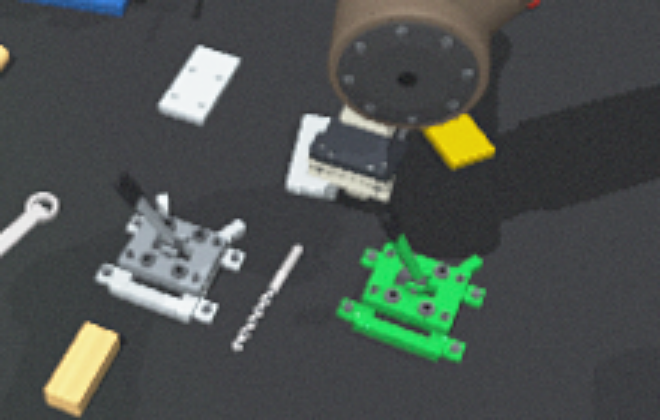

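The gripper is down behind the blank's outer long side, clear of the yellow plate and the green jig. I'll push it sideways in small steps.

```bash
python3 -m inch '0.4 0.025 0 0 0 0 0; 0.4 0.05 0 0 0 0 0; 0.4 0.07 0 0 0 0 0; 0.4 0.09 0 0 0 0 0; 0.4 0.11 0 0 0 0 0; 0.4 0.13 0 0 0 0 0; 0.4 0.15 0 0 0 0 0; 0.4 0.17 0 0 0 0 0; 0.4 0.19 0 0 0 0 0; 0.4 0.21 0 0 0 0 0; 0.4 0.23 0 0 0 0 0; 0.4 0.25 0 0 0 0 0'
cat >> h.py <<'E'
O=np.array([.5766,.0665]);ex=np.array([.0385,.99926]);ey=np.array([-.99926,.0385])
def tj():
    s=arm.get_state();p=s['eef_pos'];print('tcp jig',np.round([(p[:2]-O)@ex,(p[:2]-O)@ey,p[2]],4),'F',np.round(s['force'],1),'yaw',s['ee_rot'][2],'t',s['t'])
E
python3 - <<'E'
from m import *
f=wgrab(); save(f,'w3.png'); tj()
E
```

```text
t: 6.4
eef_pos: [0.5132, -0.1075, 0.004]
ee_rot: [-3.142, -0.0, -0.037]
force: [-0.6, 0.2, 0.0]
width: 0.0525
tcp jig [-0.1763  0.0555  0.0041] F [ 1.6 -0.3 -0.7] yaw -0.036346187974132915 t 6.45
```

View pics/w3.png

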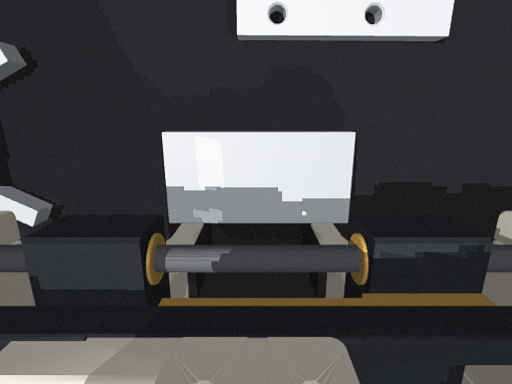

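The plate (258,175) is now square against both fingers. About 20 mm remain to the centre line.

```bash
python3 -m inch '0.4 0.02 0 0 0 0 0; 0.4 0.04 0 0 0 0 0; 0.4 0.055 0 0 0 0 0; 0.4 0.065 0 0 0 0 0; 0.4 0.068 0 0 0 0 0; 0.4 0.068 0 0 0 0 0'
cat > m2.py <<'E'
from m import *
def plates(f,mn=800,br=110):
    W=world(f,uu,vv); m=(W[...,2]>.006)&(W[...,2]<.0135)&(f['img'].min(-1)>br)
    n,l,st,c=cv2.connectedComponentsWithStats(m.astype(np.uint8))
    for i in range(1,n):
        if st[i,4]>mn:
            P=W[l==i]; r=rect(P[:,:2]); q=np.array(r[0])/1000-O
            print(np.round(c[i]),st[i,4],'jig',np.round([q@ex*1000,q@ey*1000],1),np.round(r[1],1),'ang-jig',round(r[2]-87.8,2), [round((b/1000-O)@ey*1000,1) for b in cv2.boxPoints(r)])
E
python3 - <<'E'
from m2 import *
f=wgrab(); save(f,'w4.png'); tj(); plates(f)
f=arm.grab_frame('side'); plates(f,100)
E
```

```text
t: 7.05
eef_pos: [0.5332, -0.1083, 0.004]
ee_rot: [-3.142, -0.0, -0.037]
force: [-1.5, -0.8, -0.4]
width: 0.0524
tcp jig [-0.1763  0.0366  0.004 ] F [-0.7  0.2  0. ] yaw -0.03668455917360447 t 7.1
[343.  39.] 16643 jig [-217.   -66.9] [100.8  35.3] ang-jig -0.02 [np.float64(-49.3), np.float64(-84.5), np.float64(-84.6), np.float64(-49.3)]
[258. 176.] 16855 jig [-177.1    0.6] [100.3  50. ] ang-jig 0.19 [np.float64(25.4), np.float64(-24.6), np.float64(-24.3), np.float64(25.7)]
[244. 160.] 244 jig [-202.9  -75.5] [76.2 51.3] ang-jig -1.3 [np.float64(-49.0), np.float64(-100.3), np.float64(-102.0), np.float64(-50.7)]
[177. 213.] 239 jig [  60.3 -156.9] [148.9  37.9] ang-jig -14.89 [np.float64(-119.5), np.float64(-156.1), np.float64(-194.3), np.float64(-157.7)]
[231. 228.] 178 jig [50.9 -1.7] [ 23.9 110.6] ang-jig -0.28 [np.float64(53.6), np.float64(-57.0), np.float64(-57.1), np.float64(53.5)]
```

The blank is now at jig y = +0.6 mm and straight within 0.2°. I'll back off, lift and go round behind its tail.

```bash
python3 -m inch '0.4 -0.03 0 0 0 0 0; 0.4 -0.06 0 0 0 0 0; 0.4 -0.06 0 -0.15 0 0 0; 0.6 -0.06 0 -0.3 0 0 0.1; 0.865 0.1 0.2 -0.3 0 0 0.75; 0.865 0.1 0.2 -0.3 0 0 0.75; 0.865 0.1 0.2 -0.3 0 0 0.75; 0.865 0.1 0.2 -0.3 0 0 0.75; 0.865 0.1 0.2 -0.3 0 0 0.75; 0.865 0.1 0.2 -0.3 0 0 0.75; 0.865 0.1 0.2 -0.3 0 0 0.75'
python3 -c "
from h import *
tj();go((.5671,-.1803,.09),-1.6093)"
```

```text
t: 8.25
eef_pos: [0.5602, -0.1692, 0.094]
ee_rot: [3.142, 0.0, -0.819]
force: [-0.4, 0.2, 0.3]
width: 0.012
tcp jig [-0.2362  0.0073  0.094 ] F [-0.4  0.2  0.3] yaw -0.8194419055687199 t 8.25
rows [0.0426 0.0085 0.0132] [1.000e-04 1.000e-04 7.543e-01] from [ 0.5602 -0.1692  0.094 ] [ 3.1416e+00  2.0000e-04 -8.1940e-01]
```

```bash
python3 -m inch '0.865 0.043 0.0085 0.013 0 0 0.754; 0.865 0.043 0.0085 0.013 0 0 0.754; 0.865 0.043 0.0085 0.013 0 0 0.754; 0.865 0.043 0.0085 0.013 0 0 0.754; 0.865 0.043 0.0085 0.013 0 0 0.754; 0.865 0.043 0.0085 0.013 0 0 0.754; 0.865 0.043 0.0085 0.013 0 0 0.754'
python3 -c "
from m2 import *
tj();go((.5671,-.1803,.004),-1.6093); f=arm.grab_frame('scene'); plates(f,150);f=arm.grab_frame('side'); plates(f,100)"
```

```text
t: 8.95
eef_pos: [0.5675, -0.1804, 0.0901]
ee_rot: [3.142, 0.0, -1.61]
force: [0.8, 0.6, 0.8]
width: 0.0118
tcp jig [-0.247  -0.0004  0.0901] F [0.8 0.6 0.8] yaw -1.610000891755802 t 8.95
rows [-1.000e-04  1.300e-03  2.869e-01] [ 0.      0.0001 -0.0007] from [ 0.5675 -0.1804  0.0901] [ 3.1416e+00  1.0000e-04 -1.6100e+00]
[242. 250.] 320 jig [-221.7  -74.1] [ 57.5 101.2] ang-jig -86.92 [np.float64(-42.7), np.float64(-48.1), np.float64(-105.5), np.float64(-100.1)]
[246. 157.] 350 jig [-216.6  -75.5] [102.9  51.7] ang-jig 0.27 [np.float64(-49.9), np.float64(-101.6), np.float64(-101.1), np.float64(-49.4)]
[263. 172.] 385 jig [-176.4   -0.7] [104.4  51. ] ang-jig 0.2 [np.float64(24.6), np.float64(-26.4), np.float64(-26.0), np.float64(25.0)]
[178. 212.] 247 jig [  59.2 -160.8] [146.2  37.2] ang-jig -11.0 [np.float64(-128.6), np.float64(-165.2), np.float64(-193.0), np.float64(-156.5)]
[232. 228.] 164 jig [49.4  6. ] [99.8 34.6] ang-jig -80.86 [np.float64(58.1), np.float64(52.6), np.float64(-46.0), np.float64(-40.5)]
```

```bash
python3 -m inch '0.865 0 0 0.15 0 0 0; 0.865 0 0 0.22 0 0 0; 0.865 0 0 0.26 0 0 0; 0.865 0 0 0.28 0 0 0; 0.865 0 0 0.287 0 0 0; 0.865 0 0 0.287 0 0 0; 0.865 -0.02 0 0.287 0 0 0; 0.865 -0.04 0 0.287 0 0 0; 0.865 -0.06 0 0.287 0 0 0; 0.865 -0.08 0 0.287 0 0 0; 0.865 -0.1 0 0.287 0 0 0; 0.865 -0.12 0 0.287 0 0 0'
python3 -c "
from m2 import *
tj(); f=arm.grab_frame('side'); plates(f,100); save({'img':cv2.resize(f['img'][130:270,180:400],None,fx=3,fy=3)},'s3.png')"
```

```text
t: 10.25
eef_pos: [0.5698, -0.1443, 0.0047]
ee_rot: [-3.14, -0.0, -1.611]
force: [0.3, -4.8, 5.7]
width: 0.0116
tcp jig [-0.2109 -0.0014  0.0047] F [ 0.3 -4.8  5.7] yaw -1.6111525241557443 t 10.25
[244. 159.] 276 jig [-208.3  -75.2] [85.9 53.2] ang-jig -0.23 [np.float64(-48.4), np.float64(-101.6), np.float64(-102.0), np.float64(-48.8)]
[260. 178.] 407 jig [-151.   -1.] [103.8  50.2] ang-jig 0.57 [np.float64(23.6), np.float64(-26.6), np.float64(-25.6), np.float64(24.6)]
[178. 213.] 253 jig [  58.7 -160. ] [147.3  37.5] ang-jig -11.24 [np.float64(-127.3), np.float64(-164.1), np.float64(-192.8), np.float64(-156.0)]
[231. 228.] 166 jig [50.5 -2. ] [111.2  29.1] ang-jig -85.95 [np.float64(54.5), np.float64(52.4), np.float64(-58.5), np.float64(-56.5)]
```

View pics/s3.png

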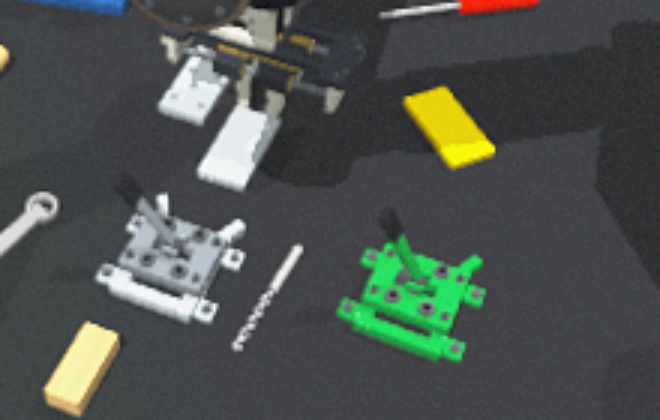

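```bash
python3 -m inch '0.865 0 0 0 0 0 0; 0.865 0 0 0 0 0 0'; python3 -c "
from m2 import *
tj(); f=arm.grab_frame('side'); W=world(f,uu,vv); m=(W[...,2]>.004)&(W[...,2]<.02)&(f['img'].min(-1)>110); n,l=cv2.connectedComponents(m.astype(np.uint8)); i=l[178,260]; P=W[l==i]; A=np.c_[P[:,:2]-P[:,:2].mean(0),np.ones(len(P))]; print(np.linalg.lstsq(A,P[:,2],rcond=None)[0])"
```

```text
t: 10.5
eef_pos: [0.5688, -0.1442, 0.0036]
ee_rot: [3.141, 0.0, -1.612]
force: [0.5, -0.5, 0.1]
width: 0.0119
tcp jig [-0.2108 -0.0004  0.0036] F [ 0.5 -0.5  0.1] yaw -1.6116981963434356 t 10.5
[-0.00938868 -0.01315558  0.01033692]
```

```bash
python3 -m inch '0.865 -0.015 0 0 0 0 0; 0.865 -0.03 0 0 0 0 0; 0.865 -0.045 0 0 0 0 0; 0.865 -0.06 0 0 0 0 0; 0.865 -0.075 0 0 0 0 0; 0.865 -0.09 0 0 0 0 0; 0.865 -0.105 0 0 0 0 0; 0.865 -0.12 0 0 0 0 0; 0.865 -0.135 0 0 0 0 0; 0.865 -0.15 0 0 0 0 0; 0.865 -0.165 0 0 0 0 0; 0.865 -0.18 0 0 0 0 0'; python3 -c "
from m2 import *
tj(); f=arm.grab_frame('side'); plates(f,100)"; python3 -m inch '0.865 -0.015 0 0 0 0 0; 0.865 -0.03 0 0 0 0 0; 0.865 -0.045 0 0 0 0 0; 0.865 -0.06 0 0 0 0 0; 0.865 -0.075 0 0 0 0 0; 0.865 -0.075 0 0 0 0 0'; python3 -c "
from m2 import *
tj(); f=arm.grab_frame('side'); plates(f,100);f=arm.grab_frame('scene'); plates(f,100)"
```

```text
t: 11.75
eef_pos: [0.5714, -0.0902, 0.004]
ee_rot: [3.142, -0.0, -1.612]
force: [-0.2, -0.3, 0.1]
width: 0.012
tcp jig [-0.1568 -0.0009  0.004 ] F [-0.2 -0.3  0.1] yaw -1.6116736359085264 t 11.75
[252. 190.] 444 jig [-97.6  -1.5] [105.3  50.5] ang-jig -0.27 [np.float64(24.0), np.float64(-26.5), np.float64(-27.0), np.float64(23.5)]
[178. 213.] 240 jig [  58.7 -159.1] [146.4  36.5] ang-jig -12.28 [np.float64(-125.7), np.float64(-161.4), np.float64(-192.5), np.float64(-156.8)]
[230. 227.] 157 jig [51.3 -8.3] [ 23.5 100.3] ang-jig -0.66 [np.float64(42.0), np.float64(-58.3), np.float64(-58.5), np.float64(41.8)]
t: 12.4
eef_pos: [0.5725, -0.0675, 0.004]
ee_rot: [-3.141, 0.0, -1.611]
force: [-1.3, 0.1, -0.0]
width: 0.012
tcp jig [-0.134 -0.001  0.004] F [-1.3  0.1 -0. ] yaw -1.6111587930968903 t 12.4
[251. 194.] 417 jig [-79.8   8.8] [96.1 71.8] ang-jig 0.7 [np.float64(44.1), np.float64(-27.7), np.float64(-26.5), np.float64(45.3)]
[178. 213.] 242 jig [  59.3 -160.3] [147.2  37.8] ang-jig -11.38 [np.float64(-127.3), np.float64(-164.3), np.float64(-193.3), np.float64(-156.3)]
[232. 228.] 174 jig [50.8 -0.2] [ 25.2 112.4] ang-jig 0.66 [np.float64(55.8), np.float64(-56.6), np.float64(-56.3), np.float64(56.1)]
[271. 208.] 134 jig [-43.9 -18.2] [87.1 50.5] ang-jig -77.39 [np.float64(29.8), np.float64(18.7), np.float64(-66.2), np.float64(-55.2)]
[243. 250.] 317 jig [-220.4  -75.8] [100.4  54. ] ang-jig -1.32 [np.float64(-47.7), np.float64(-101.7), np.float64(-104.0), np.float64(-50.0)]
```

```bash
python3 -m inch '0.865 -0.013 0 0 0 0 0; 0.865 -0.026 0 0 0 0 0; 0.865 -0.039 0 0 0 0 0; 0.865 -0.052 0 0 0 0 0; 0.865 -0.065 0 0 0 0 0; 0.865 -0.078 0 0 0 0 0; 0.865 -0.091 0 0 0 0 0; 0.865 -0.104 0 0 0 0 0'; python3 -c "
from m2 import *
tj()
f=arm.grab_frame('side'); save({'img':cv2.resize(f['img'][130:270,180:350],None,fx=4,fy=4)},'s4.png')"
```

```text
t: 13.3
eef_pos: [0.5736, -0.0366, 0.004]
ee_rot: [3.142, 0.0, -1.612]
force: [0.2, -0.6, -1.4]
width: 0.012
tcp jig [-0.1031 -0.001   0.004 ] F [ 0.2 -0.6 -1.4] yaw -1.611689698449179 t 13.3
```

View pics/s4.png

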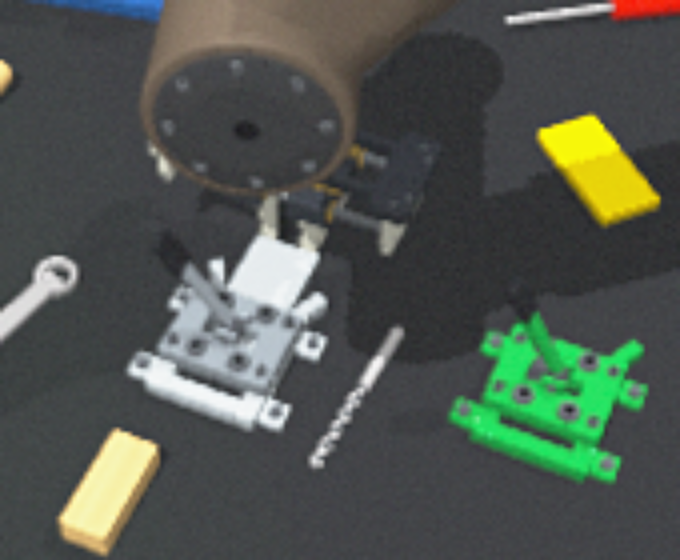

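The plate is sliding under the bridge, straight and with low force.

```bash
python3 -m inch '0.865 -0.013 0 0 0 0 0; 0.865 -0.026 0 0 0 0 0; 0.865 -0.039 0 0 0 0 0; 0.865 -0.052 0 0 0 0 0; 0.865 -0.065 0 0 0 0 0; 0.865 -0.078 0 0 0 0 0; 0.865 -0.091 0 0 0 0 0; 0.865 -0.104 0 0 0 0 0;0.865 -0.117 0 0 0 0 0'; python3 -c "
from m2 import *
tj()"
python3 -m inch '0.865 -0.006 0 0 0 0 0; 0.865 -0.012 0 0 0 0 0; 0.865 -0.016 0 0 0 0 0'; python3 -c "
from m2 import *
tj()"
```

```text
t: 14.25
eef_pos: [0.575, -0.0016, 0.0039]
ee_rot: [3.142, -0.0, -1.612]
force: [0.4, -0.8, 0.7]
width: 0.0118
tcp jig [-0.0681 -0.0011  0.0039] F [ 0.4 -0.8  0.7] yaw -1.61169482907184 t 14.25
t: 14.55
eef_pos: [0.5753, 0.003, 0.004]
ee_rot: [-3.142, -0.0, -1.612]
force: [-0.6, -2.5, 0.9]
width: 0.0116
tcp jig [-0.0635 -0.0011  0.004 ] F [-0.6 -2.5  0.9] yaw -1.6116619252638111 t 14.55
```

Now I'll creep in 1 mm steps, watching the force.

```bash
python3 -m inch '0.865 -0.003 0 0 0 0 0; 0.865 -0.006 0 0 0 0 0; 0.865 -0.006 0 0 0 0 0'; python3 -c "
from m2 import *
tj()"
python3 -m inch '0.865 -0.003 0 0 0 0 0; 0.865 -0.006 0 0 0 0 0; 0.865 -0.006 0 0 0 0 0'; python3 -c "
from m2 import *
tj()"
```

```text
t: 14.85
eef_pos: [0.5753, 0.0048, 0.004]
ee_rot: [-3.142, 0.0, -1.612]
force: [0.6, -1.3, -0.2]
width: 0.0115
tcp jig [-0.0617 -0.0011  0.004 ] F [ 0.6 -1.3 -0.2] yaw -1.611748166959885 t 14.85
t: 15.15
eef_pos: [0.5753, 0.0057, 0.0039]
ee_rot: [3.141, -0.001, -1.612]
force: [0.5, -6.0, 0.8]
width: 0.012
tcp jig [-0.0608 -0.001   0.0039] F [ 0.5 -6.   0.8] yaw -1.6116340912675446 t 15.15
```

```bash
python3 -m inch '0.865 -0.003 0 0 0 0 0; 0.865 -0.003 0 0 0 0 0; 0.865 -0.003 0 0 0 0 0'; python3 -c "
from m2 import *
tj(); W=1
f=arm.grab_frame('scene'); save({'img':cv2.resize(f['img'][150:250,210:330],None,fx=5,fy=5,interpolation=2)},'s5.png')
f=arm.grab_frame('side'); save({'img':cv2.resize(f['img'][150:250,190:310],None,fx=5,fy=5,interpolation=2)},'s6.png')"
```

```text
t: 15.45
eef_pos: [0.5751, 0.0059, 0.004]
ee_rot: [3.141, -0.002, -1.612]
force: [0.4, -9.9, 0.9]
width: 0.0118
tcp jig [-0.0607 -0.0009  0.004 ] F [ 0.4 -9.9  0.9] yaw -1.6118975116084577 t 15.45
```

View pics/s6.png

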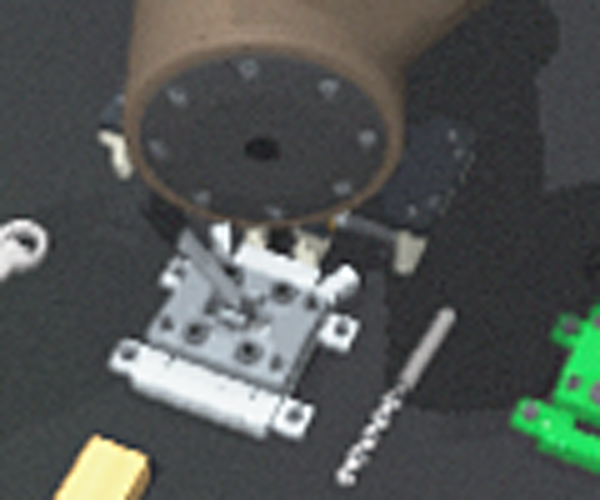

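View pics/s5.png

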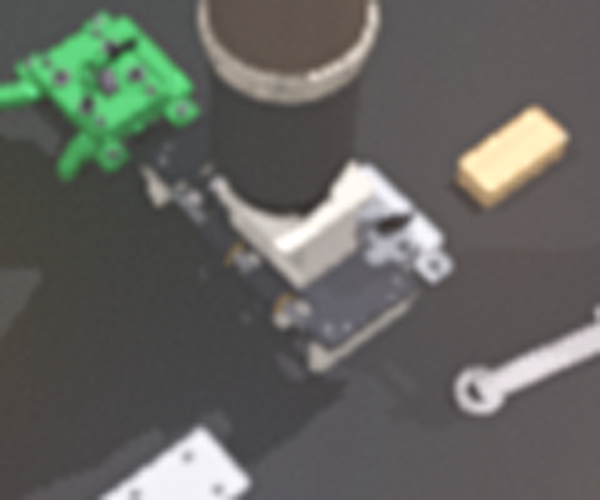

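The force rose to 10 N with no further motion, which suggests the end stop. I'll retreat straight back, lift, and verify from above.

```bash
python3 -m inch '0.865 0.02 0 0 0 0 0; 0.865 0.1 0 0 0 0 0; 0.865 0.2 0 0 0 0 0; 0.865 0.2 0 -0.15 0 0 0; 0.865 0.2 0 -0.4 0 0 0; 0.865 0.1 0 -0.6 0 0 0; 0.865 -0.1 0 -0.75 0 0 0; 0.865 -0.3 0 -0.75 0 0 0;0.865 -0.4 0 -0.75 0 0 0;0.865 -0.45 0 -0.75 0 0 0;0.865 -0.45 0 -0.75 0 0 0'; python3 -c "
from m2 import *
tj()
f=wgrab(); save({'img':f['img']},'w5.png');np.savez('w5.npz',**f); plates(f,200)"
```

```text
t: 16.65
eef_pos: [0.5819, 0.1475, 0.2306]
ee_rot: [-3.139, 0.003, -1.607]
force: [-0.6, -0.8, -0.7]
width: 0.0123
tcp jig [ 0.0811 -0.0021  0.2306] F [-0.6 -0.8 -0.7] yaw -1.6074275641982423 t 16.65
[230.  70.] 254 jig [-41.  -35.8] [15.  31.7] ang-jig -78.3 [np.float64(-25.3), np.float64(-31.7), np.float64(-46.4), np.float64(-40.0)]
[289.  70.] 261 jig [-41.1  35.7] [32.3 14.5] ang-jig -14.0 [np.float64(46.7), np.float64(32.6), np.float64(24.8), np.float64(38.9)]
[337. 104.] 573 jig [ 8.7 95.8] [126.6   8.9] ang-jig -5.14 [np.float64(105.9), np.float64(97.1), np.float64(85.8), np.float64(94.6)]
[259.  72.] 860 jig [-38.3  -0.5] [22.9 49. ] ang-jig 0.1 [np.float64(23.9), np.float64(-25.0), np.float64(-25.0), np.float64(24.0)]
[138. 151.] 1423 jig [  58.7 -156.6] [148.6  36.5] ang-jig -13.9 [np.float64(-121.1), np.float64(-156.5), np.float64(-192.2), np.float64(-156.8)]
[259. 147.] 917 jig [51.9 -0.8] [18.2 81.9] ang-jig 0.17 [np.float64(40.1), np.float64(-41.8), np.float64(-41.7), np.float64(40.2)]
```

View pics/w5.png

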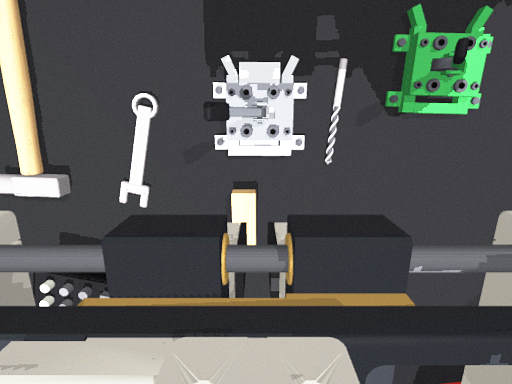

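```bash
python3 - <<'E'
from m2 import *
f=dict(np.load('w5.npz')); W=world(f,uu,vv)
cv2.imwrite('pics/c5.png',cv2.cvtColor(cv2.resize(f['img'][45:170,190:320],None,fx=5,fy=5,interpolation=cv2.INTER_CUBIC)[:600],cv2.COLOR_RGB2BGR))
for u in (250,262,270):
  for v in list(range(56,84,1))+list(range(132,158)):
    p=W[v,u]; q=p[:2]-O
    if u==270 : print(v,np.round([q@ex*1e3,q@ey*1e3,p[2]*1e3],1),f['img'][v,u])
m=(W[...,2]>.045)&(W[...,2]<.13)&(abs((W[...,:2]-O)@ex-.0085)<.03); P=W[m]
q=np.c_[(P[:,:2]-O)@ex,(P[:,:2]-O)@ey,P[:,2]]*1e3; print('lever n',len(q),q.min(0),q.max(0))
c=np.polyfit(q[:,1],q[:,2],1); print('slope deg',np.degrees(np.arctan(c[0])))
E
```

```text
56 [-57.7  12.9   1.2] [45 45 47]
57 [-56.6  12.9   1.3] [46 46 50]
58 [-55.7  13.   -0.1] [45 46 48]
59 [-54.4  13.    1. ] [40 37 45]
60 [-53.6  13.   -0.8] [41 40 43]
61 [-52.5  13.1  -1.4] [20 18 20]
62 [-49.5  12.6  10.4] [227 233 237]
63 [-48.3  12.6  11. ] [240 241 245]
64 [-47.2  12.6  11.1] [236 238 241]
65 [-46.4  12.7   8.9] [234 236 239]
66 [-45.   12.7  10.2] [236 239 242]
67 [-44.1  12.8   9.2] [236 237 240]
68 [-43.   12.8   8.6] [236 237 240]
69 [-41.6  12.7  10.9] [235 235 239]
70 [-40.5  12.8  10.7] [236 237 241]
71 [-39.4  12.8  10.2] [234 235 240]
72 [-38.4  12.8   9.3] [235 237 241]
73 [-37.   12.8  11.6] [236 238 241]
74 [-36.1  12.8  10.1] [234 236 239]
75 [-35.1  12.9   9.1] [233 235 239]
76 [-33.7  12.9  10.6] [234 236 239]
77 [-32.8  12.9   9.1] [234 236 239]
78 [-31.4  12.9  10.9] [234 235 239]
79 [-30.3  12.9  10.7] [236 238 241]
80 [-29.2  12.9  10.2] [235 237 240]
81 [-28.   12.9  10.9] [235 238 241]
82 [-27.   13.    9.8] [230 231 234]
83 [-24.5  12.5  23.3] [234 235 242]
132 [31.8 13.  30.1] [73 73 80]
133 [33.  13.  30.2] [ 96  98 104]
134 [34.4 13.2 
[... 241 characters left out ...]
4.   9.7] [255 255 255]
142 [45.6 14.1  9.5] [255 255 255]
143 [46.8 14.1  9.9] [255 255 255]
144 [48.1 14.1  9.6] [233 235 240]
145 [49.4 14.1  9.8] [197 201 207]
146 [50.6 14.1 10.7] [255 255 255]
147 [51.6 14.  13.4] [255 255 255]
148 [53.  14.  12.2] [255 255 255]
149 [54.2 14.  12.7] [255 255 255]
150 [55.5 14.1 12.3] [255 255 255]
151 [56.9 14.1 11.4] [255 255 255]
152 [58.2 14.2 11.5] [255 255 255]
153 [59.4 14.1 12.5] [255 255 255]
154 [60.7 14.2 12.2] [255 255 255]
155 [63.6 14.7  0.2] [239 243 245]
156 [64.8 14.7  1.2] [78 80 86]
157 [66.4 14.8 -0.4] [55 56 61]
lever n 741 [ -0.83230267 -54.63175042  45.01334393] [ 17.02604882  -3.87985661 103.7041172 ]
slope deg -50.79984034242856
```

View pics/c5.png

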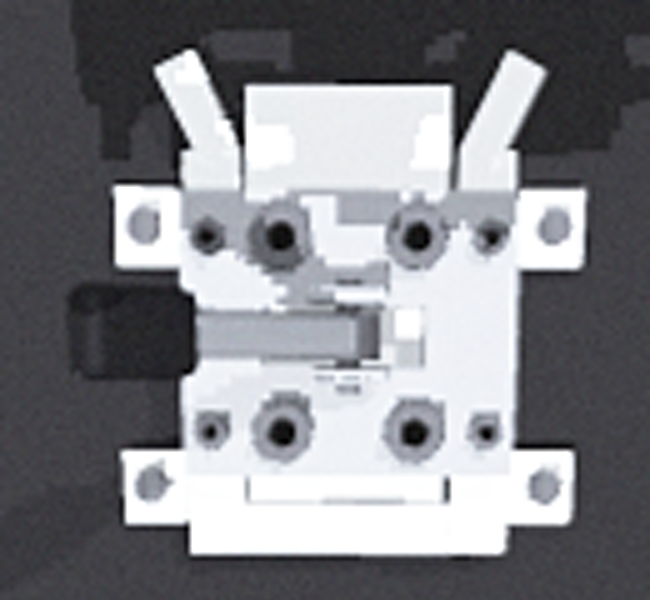

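The plate is home: its tail is at jig x = -50, and its other end shows behind the bridge touching the stop with no gap. It is straight within 0.1° and the lever is still raised (about 51–55° above level). Next I'll close the fingers and go above the inner side of the handle.

```bash
python3 -m inch '1 0.2427 -0.0763 0 0 0 0; 1 0.2427 -0.0763 0.1 0 0 0; 1 0.2427 -0.0763 0.25 0 0 0; 1 0.2427 -0.0763 0.335 0 0 0; 1 0.2427 -0.0763 0.335 0 0 0; 1 0.2427 -0.0763 0.335 0 0 0; 1 0.2427 -0.0763 0.335 0 0 0'; python3 -c "
from m2 import *
tj()
f=arm.grab_frame('side'); save({'img':cv2.resize(f['img'][120:250,160:310],None,fx=4,fy=4,interpolation=2)},'s7.png')
f=wgrab(); save(f,'w7.png')"
```

```text
t: 17.4
eef_pos: [0.602, 0.0687, 0.1304]
ee_rot: [-3.139, 0.001, -1.611]
force: [-0.4, -0.4, 0.6]
width: 0.0003
tcp jig [ 0.0032 -0.0253  0.1304] F [-0.4 -0.4  0.6] yaw -1.611463225296132 t 17.4
```

View pics/s7.png

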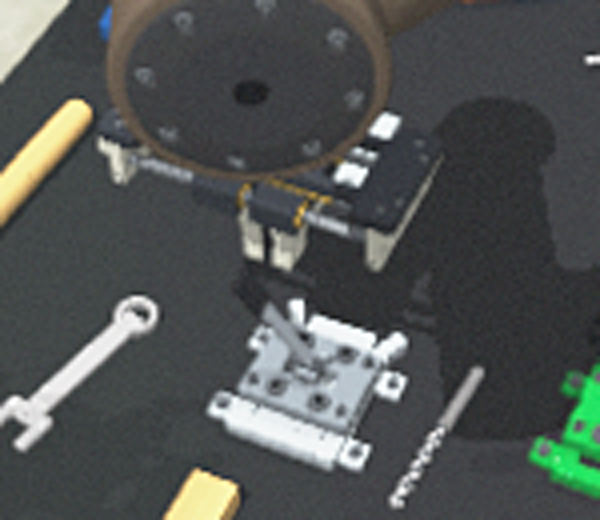

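View pics/w7.png

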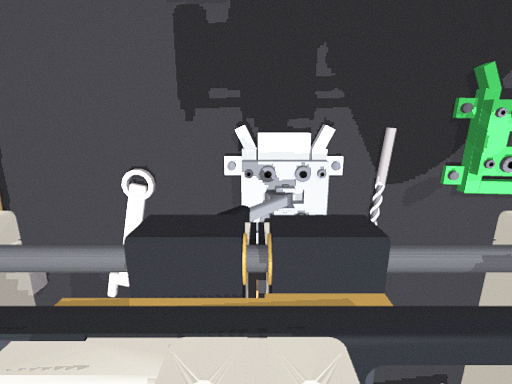

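```bash
python3 -m inch '1 -0.017 -0.003 0.03 0 0 0; 1 -0.017 -0.006 0.068 0 0 0; 1 -0.017 -0.009 0.09 0 0 0; 1 -0.017 -0.012 0.108 0 0 0; 1 -0.017 -0.027 0.125 0 0 0; 1 -0.017 -0.042 0.141 0 0 0; 1 -0.017 -0.051 0.149 0 0 0; 1 -0.017 -0.059 0.156 0 0 0; 1 -0.017 -0.066 0.164 0 0 0; 1 -0.017 -0.072 0.171 0 0 0'; python3 -c "
from m2 import *
tj()
f=arm.grab_frame('side'); save({'img':cv2.resize(f['img'][120:250,160:310],None,fx=4,fy=4,interpolation=2)},'s8.png')"
```

```text
t: 18.5
eef_pos: [0.6227, 0.0728, 0.077]
ee_rot: [3.141, 0.0, -1.612]
force: [-2.2, -0.3, 1.3]
width: 0.0002
tcp jig [ 0.008  -0.0459  0.077 ] F [-2.2 -0.3  1.3] yaw -1.611857330051729 t 18.5
```

View pics/s8.png

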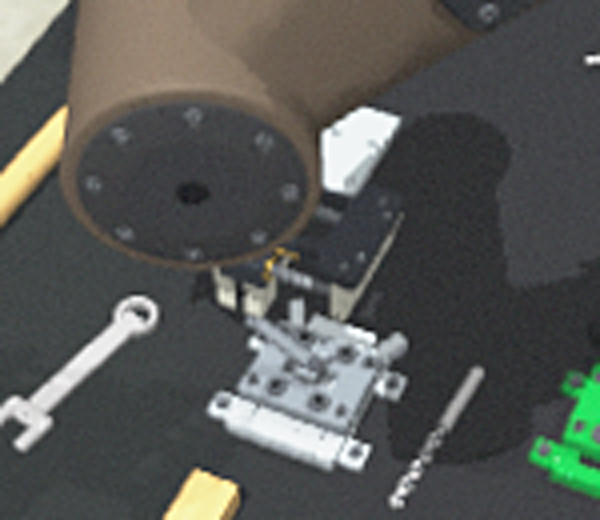

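Contact is light (about 2.5 N) and the lever is swinging. I'll carry on along the arc.

```bash
python3 -m inch '1 0 -0.015 0.015 0 0 0; 1 0 -0.03 0.03 0 0 0; 1 0 -0.04 0.049 0 0 0; 1 0 -0.045 0.059 0 0 0; 1 0 -0.049 0.069 0 0 0; 1 0 -0.053 0.08 0 0 0; 1 0 -0.056 0.09 0 0 0'; python3 -c "
from m2 import *
tj()
f=arm.grab_frame('side'); save({'img':cv2.resize(f['img'][120:250,160:310],None,fx=4,fy=4,interpolation=2)},'s9.png')"
```

```text
t: 19.25
eef_pos: [0.6395, 0.0721, 0.0501]
ee_rot: [-3.142, -0.0, -1.612]
force: [-0.6, -0.2, 4.5]
width: 0.0005
tcp jig [ 0.0081 -0.0626  0.0501] F [-0.6 -0.2  4.5] yaw -1.6116068501806395 t 19.25
```

View pics/s9.png

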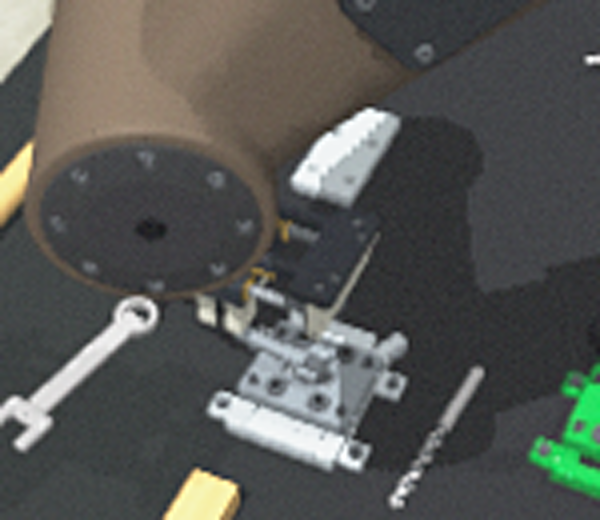

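```bash
python3 -m inch '1 0 -0.004 0.01 0 0 0; 1 0 -0.008 0.02 0 0 0; 1 0 -0.012 0.03 0 0 0; 1 0 -0.014 0.038 0 0 0; 1 0 -0.014 0.043 0 0 0; 1 0 -0.014 0.043 0 0 0'; python3 -c "
from m2 import *
tj()"
```

```text
t: 19.9
eef_pos: [0.6437, 0.0719, 0.0374]
ee_rot: [-3.141, -0.0, -1.612]
force: [-2.1, 0.4, 5.2]
width: 0.0005
tcp jig [ 0.008  -0.0669  0.0374] F [-2.1  0.4  5.2] yaw -1.6115406884530465 t 19.9
```

```bash
python3 -m inch '1 0 0 0.003 0 0 0; 1 0 0 0.006 0 0 0; 1 0 0 0.006 0 0 0'; python3 -c "
from m2 import *
tj()"; python3 -m inch '1 0 0 0.003 0 0 0; 1 0 0 0.005 0 0 0; 1 0 0 0.005 0 0 0'; python3 -c "
from m2 import *
tj()"
```

```text
t: 20.2
eef_pos: [0.6438, 0.0719, 0.0371]
ee_rot: [-3.141, -0.0, -1.611]
force: [-7.7, 0.0, 15.3]
width: 0.0006
tcp jig [ 0.008  -0.067   0.0371] F [-7.7  0.  15.3] yaw -1.6110695514831965 t 20.2
t: 20.5
eef_pos: [0.6439, 0.0719, 0.0368]
ee_rot: [-3.14, -0.0, -1.611]
force: [-11.7, 0.5, 23.8]
width: 0.0005
tcp jig [ 0.008  -0.067   0.0368] F [-11.7   0.5  23.8] yaw -1.6107625997850379 t 20.5
```

The lever resists solidly at z = 37 mm, as expected when it's right down. I'll lift off and check.

```bash
python3 -m inch '1 0 0 -0.02 0 0 0; 1 0 0 -0.08 0 0 0; 1 0 0 -0.2 0 0 0; 1 -0.1 0.1 -0.35 0 0 0; 1 -0.25 0.2 -0.45 0 0 0; 1 -0.3 0.22 -0.5 0 0 0; 1 -0.3 0.22 -0.5 0 0 0; 1 -0.3 0.22 -0.5 0 0 0; 1 -0.3 0.22 -0.5 0 0 0'; python3 -c "
from m2 import *
tj()
f=wgrab(); np.savez('w9.npz',**f); plates(f,200); c=f['img'][20:220,120:400]; save({'img':cv2.resize(c,None,fx=2.8,fy=2.8)},'w9.png')
W=world(f,uu,vv); J=np.stack([(W[...,:2]-O)@ex,(W[...,:2]-O)@ey,W[...,2]],-1)*1e3
m=(abs(J[...,0]-8)<6)&(J[...,1]<-42)&(J[...,1]>-110)&(J[...,2]>15)&(J[...,2]<120); P=J[m]
print(len(P),P.min(0),P.max(0)); 
k=P[:,1]<-65; print('pad top',P[k].mean(0)); c=np.polyfit(P[k][:,1],P[k][:,2],1); print('pad slope rad',c[0])
f=arm.grab_frame('side'); plates(f,100); save({'img':cv2.resize(f['img'][120:250,160:310],None,fx=4,fy=4,interpolation=2)},'s10.png')"
```

```text
t: 21.4
eef_pos: [0.5813, 0.1642, 0.1831]
ee_rot: [3.141, -0.0, -1.612]
force: [0.8, -0.6, -0.0]
width: 0.0006
tcp jig [ 0.0978 -0.0009  0.1831] F [ 0.8 -0.6 -0. ] yaw -1.6119288668306506 t 21.4
[223.  45.] 331 jig [-41.7 -36.2] [14.2 30.8] ang-jig -75.19 [np.float64(-25.4), np.float64(-33.3), np.float64(-47.0), np.float64(-39.1)]
[292.  45.] 332 jig [-42.   35.6] [31.2 14. ] ang-jig -14.51 [np.float64(46.3), np.float64(32.8), np.float64(24.9), np.float64(38.5)]
[347.  87.] 786 jig [ 9.1 95.9] [127.8   8.9] ang-jig -4.85 [np.float64(105.7), np.float64(96.9), np.float64(86.1), np.float64(95.0)]
[257.  48.] 1091 jig [-39.1  -0.9] [21.6 49.3] ang-jig 0.03 [np.float64(23.7), np.float64(-25.5), np.float64(-25.5), np.float64(23.8)]
[119. 142.] 1916 jig [  58.2 -157.1] [148.4  37.7] ang-jig -13.29 [np.float64(-121.7), np.float64(-158.4), np.float64(-192.5), np.float64(-155.8)]
[489.  89.] 220 jig [ -0.7 245.8] [17.2 23.7] ang-jig -0.26 [np.float64(257.7), np.float64(234.0), np.float64(233.9), np.float64(257.7)]
[257. 137.] 1210 jig [52.  -0.5] [18.7 83.6] ang-jig 0.69 [np.float64(41.1), np.float64(-42.5), np.float64(-42.2), np.float64(41.4)]
565 [  2.13412666 -88.35647274  30.9797343 ] [ 13.78039547 -42.17017515  38.94653245]
pad top [  8.07240785 -76.17380034  36.92099076]
pad slope rad 0.011019008568725947
[178. 213.] 250 jig [  59.6 -156.7] [147.4  36. ] ang-jig -13.84 [np.float64(-121.6), np.float64(-156.5), np.float64(-191.7), np.float64(-156.8)]
[233. 228.] 208 jig [50.5  5.6] [101.5  27.2] ang-jig -85.6 [np.float64(57.3), np.float64(55.2), np.float64(-46.0), np.float64(-43.9)]
[468. 297.] 118 jig [  5.1 606. ] [48.3 29.5] ang-jig -73.25 [np.float64(633.4), np.float64(624.9), np.float64(578.6), np.float64(587.1)]
```

View pics/w9.png

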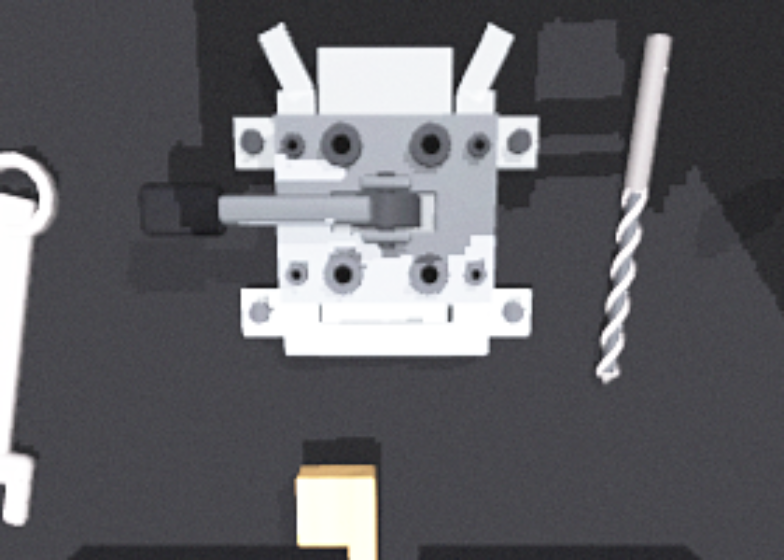

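View pics/s10.png

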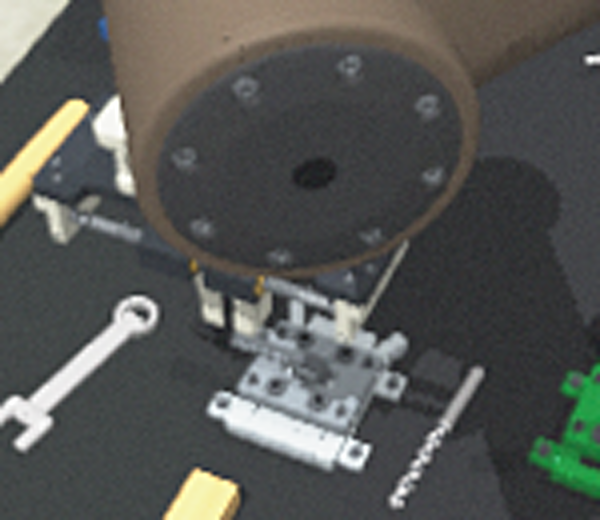

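The lever is level (pad top 36.9 mm, slope 0.01 rad). The plate is still home at x ≈ -0.1 mm, y ≈ -0.9 mm, and the robot is clear. I'll hand it in.

```bash
python3 -c "
from h import *
tj(); print(arm.job_done())"
```

```text
tcp jig [ 0.0973 -0.001   0.1827] F [-0.5  0.1  0.5] yaw -1.6128356115095501 t 21.5
the job is handed in; nothing more can be done
None
```

The undrilled plate is home against the end stop and the cam lever is pressed right down; I handed the job in at 21.5 s. No verdict is reported, so this rests on my own checks.

**What I did:** I pushed the plate sideways onto the jig's centre line with two fingertips, then pushed it tail-first under the bushing plate. At the stop the force I read rose to about 10 N with no further motion. I then pressed the lever down along its arc with closed fingers, reading at most about 27 N, and lifted clear.

**Last checks, from the wrist camera after lifting off:**
- **Plate:** the tail is at jig x ≈ -50 mm, about 0.9 mm off the centre line and straight within 0.1°. Its other end meets the stop with no gap.
- **Lever:** the handle pad is level, with a slope of about 0.01 rad and its top at 36.9 mm against the expected 37 mm.
- **Other things:** the wrench, twist drill and offcut look unmoved. I last measured the drilled plate during the push, and it was in place then. I did not re-measure the multimeter, screwdriver or tray at the end, but the arm did not go near them.

**Disagreements:** the side camera put the plate about 1.3 mm further to the -y side than the wrist camera did, and the fingertip position at contact implied about 1 mm short of home. Both are within the 2 mm calibration.

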